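# Read the mark plate of a pump housing with the hand reader

## Robot

A 6-joint arm with a two-finger parallel gripper is mounted at the origin on the work surface. World frame = base frame: x ahead of the robot, y to its left, z up, the work surface at z = 0. Lengths are in m, angles in rad, forces in N, time in s.
With the tool pointing down it reaches from about 0.425 to 0.95 m from the base axis. Payload 14.7 kg.
Tool frame: the origin (TCP) lies midway between the tips of the shut fingers; the grasp point (between the pads) lies 19 mm behind it (r.pinch_z is the distance from the TCP to the grasp point, in m); x points along the fingers, z is the direction in which the jaws open and shut, and the axes are right-handed (so a half turn about x gives the same grasp; the last joint's range is limited). The gripper opens to 85 mm and grips with 20 to 120 N. Pads are 22 mm wide; open, the fingers measure 114 mm over their backs; the gripper's body (76 mm by 85 mm) begins 54 mm behind the grasp point. The pads swing forward as they close: fully open they stand 13 mm farther back than shut.
Start: joints at [1.21, 0.48, 1.596, -0, 1.065, -0.047], TCP at [0.201, 0.618, 0.205] pointing down, gripper open.
Joint ranges: [-2.75, 2.75], [-0.82, 2.05], [0.23, 2.67], [-1.56, 4.7], [0.09, 2.69], [-2.92, 2.92]. Speed limits (rad/s): [1.89, 1.89, 2.39, 3.01, 3.01, 3.01].

## Interface

Orientations are given as a unit quaternion [x, y, z, w].
In Python, from rig import telemetry, vision, hand_in, r gives the robot as it stands.
- The arm moves only by the tool jog_arm, never from a script. Its argument "increments" is a list of rows, each a list of 3 entries, a list of its own where there are three numbers: the closure in counts, from 0 (fully open) to 255 (shut), then the shift along the tool's x, y, z in units of 400 mm (1.0 is 400 mm), then the turn about the tool's x in units of 180 degrees (1.0 is 180 degrees). In form: [[hand, [dx, dy, dz], spin], ...]. A call has exactly 8 rows; each row is the pose to reach, as a shift and turn from the pose commanded when the call began, along the tool's axes at that moment, turning the shorter way round; what a row does not reach only later rows make up. A row lasts 1/12 s, in which the tool goes at most 41.7 mm and 7.16 degrees, less where a joint would pass 70% of its speed; a pose out of reach is approached as far as the arm can. A call with a number of a shift or a turn outside -1 to 1 is refused whole. A call with a gripper value outside its range is refused whole. The fingers move at their own pace and stop on an object; the grip force is fixed at half the most. Time passes only in rows, so rows that repeat a pose let the fingers close, or fill a call up. It gives the time, the measured TCP pose, the force and the opening at its end, in the units of the state.
- telemetry.get_state(): the state, without advancing time (a new reading comes with each control period).
- vision.get_image(name): name is "scene" or "top" or "wrist"; returns (picture, depth): 420x560x3 uint8, red, green, blue; 420x560 float32, m along the optical axis (not along the pixel's ray), 0 where there is no reading.
- vision.get_calibration(name): a dict with "vfov" (degrees; the focal length in pixels is half the picture's height over the tangent of half this angle, whatever the lens; pixels are square), "cx", "cy" (the principal point, pixels), "world_from_camera" (4x4, takes a point from camera to world coordinates); the wrist camera has in their place "T_tool_cam" (4x4, takes a point from camera to tool coordinates, whose origin is the TCP and whose axes are the tool frame's). Camera axes: x right, y down, z forward; pixel columns grow to the right and rows downward; lengths in m; the calibration is good to about 2 mm. A picture is of the moment at which its call begins: read the wrist's pose just before it. get_calibration takes no time and is no camera call.
- hand_in(): hands the job in, once; it reports no verdict.
Trained networks look in the newest picture that a camera, given by its name, has taken for a name from the list of things; names that differ only in an ending like _2 or _b are one class to them, and where a whole thing is asked for, a point or a joint stands for the part that bears it (a point fixed in the world has none). Each returns a list of dicts, best first, with "conf" (0 to 1); they miss things now and then, are a little off and sometimes report something else, mostly with a low value. They report only what shows in the picture. A call takes as long as a camera call. They do not tell look-alikes from the thing itself.
- vision.find_in(target, camera): "pixel" ([row, column] in pixels, amid what is visible of it).
- vision.mark_of(target, camera): "pixel" ([row, column] in pixels: a listed point, or the origin of a listed thing).
The state is a dict: "time": time; "qpos": joint angles; "dq": joint speeds; "tau": joint torques, N m; "ee_pos": TCP position; "orientation": TCP orientation; "wrist_force": force on the tool from outside, world axes, zero at the start; "ft_torque": the same for the moment, N m; "gripper_width": opening from 0.0 (shut) to 1.0 (fully open).
Only numpy, scipy, OpenCV 4.12 (cv2) and the standard library are available. Lean on these libraries where they do the work, as an engineer would, in place of code of your own. Each camera call takes 0.05 s, during which the arm holds its last target. There are 200 camera calls.

## Task

The hand reader lies flat on the bench: set it nose-low in its sloping cradle, down against the stop, let go, and take it again by its tail so that it can point straight down. Hold it steady, square over the small mark plate on the boss of the white pump housing, about 4 cm above it and aimed at the plate's middle, for a full second without touching the housing, then put it back in the cradle the same way and let go. Leave the housing and the other parts where they are.

Things in the scene. Friction and masses are not known exactly. Their poses are not given: they have to be found in the camera images.
- wand: Hand reader: straight grey bar with a larger black head, 200 mm long, 0.3 kg. Handle 34 mm wide, 34 high, x from -100 (tail) to +50 mm; head 46 mm wide, 40 high, x from +50 to +100 mm. Origin: middle of the flat underside shared by both; x along the bar to the nose (reading direction), z out of the top. Centre of mass at x = +12 mm.
- wand_nose (a point): Middle of the reading window at the end of the head, at (100, 0, 20) mm of the reader; axes as the reader's. It reads along +x, from 20 to 70 mm away.
- cradle: Steel trough on the reader's stand (fixed to the bench, base 170 x 80 mm), sloping down at 45 degrees, towards the robot's left. Origin: on its floor, 100 mm above the bench, where the origin of the seated reader lies; x down the slope, y across, z square out of the floor. Floor 26 mm wide from x = -30 to +50 mm, then 62 mm wide for the head. The tail part of the handle stands free.
- cradle_stop (a point): Foot of the end stop, at (102, 0, 0) mm of the cradle, axes as the cradle's. The stop is 18 mm high and the nose rests on or near it; two side walls, 54 mm apart inside and 20 mm high, run from x = +55 to +110 mm of the cradle, around the head.
- housing: White cast pump housing, open at the top, 2.6 kg, on a foot flange 100 x 110 mm, 95 mm high, with a rectangular boss on its -x side, 50 x 56 mm and 80 mm high (x from -87 to -37 mm). Origin: middle of the underside of the round part; z up.
- plate (a point): Middle of the top of the mark plate, a flat level aluminium plate 32 x 42 mm with a dotted mark, on top of the boss, 82 mm above the bench, at (-66, 0, 82) mm of the housing; axes as the housing's.
- pump: Bystander: gear pump with a round foot 100 mm across and a shaft up to 116 mm. Origin under its middle.
- bearing: Bystander: bearing ring 72 mm across, 18 mm high. Origin under its middle.
- gearshaft: Bystander: lying gear shaft 130 mm long along its x, 44 mm thick. Origin under its middle.
- valve_block: Bystander: valve block 80 x 50 mm, 63 mm high. Origin under its middle.
- wrench: Bystander: lying wrench, 190 mm long along its x.
- screwdriver: Bystander: lying screwdriver, 200 mm long along its x.
- sleeve: Bystander: standing steel sleeve 40 mm across, 70 mm high. Origin under its middle.
Not all that is in view belongs to the job. What is shaped like the part that bears cradle but green, orange or red is not meant.

How it is judged:
On the way, in this order (a step that is already met when the one before it is completed fails the run):
1. the reader lies in the cradle, nose low, let go and still (x of wand in the frame of cradle between -0.018 and 0.012 m and y of wand in the frame of cradle between -0.012 and 0.012 m and z of wand in the frame of cradle between -0.006 and 0.008 m and x of wand_nose in the frame of cradle above 0.07 m and angle between the x axis of wand and the x axis of cradle, either way round below 0.2 rad and linear speed of wand below 0.02 m/s and contact force between the fingers and wand below 0.05 N), for 0.2 s.
2. the reader is held steady over the mark plate for one second: the plate's middle 20 to 70 mm in front of its nose and within 12 mm of its axis both ways, its axis within 0.2 rad of the plate's upright (x of plate in the frame of wand_nose between 0.02 and 0.07 m and y of plate in the frame of wand_nose between -0.012 and 0.012 m and z of plate in the frame of wand_nose between -0.012 and 0.012 m and angle between the x axis of wand and the z axis of housing, either way round below 0.2 rad and linear speed of wand below 0.03 m/s and angular speed of wand below 0.15 rad/s), for 1 s.
At the end, for the whole second after the job is handed in: The reader lies again in the cradle, nose low, let go and still: its origin within 18 mm up or 12 mm down the slope, 12 mm across and 8 mm above the cradle's origin, its axis within 0.2 rad of the cradle's (all of step 1 and angular speed of wand below 0.2 rad/s); the robot touches nothing.
It fails at once if the reader touches the housing (contact force between wand and housing above 1 N).
It fails at once if the housing is moved more than 15 mm (distance of housing from where it was at the start of the episode above 0.015 m).
It fails at once if another part is moved more than 30 mm (distance of any of pump, bearing, gearshaft, valve_block, wrench, screwdriver, sleeve from where it was at the start of the episode above 0.03 m).
It also fails if it takes over 67 s, if anything falls off the work surface, if the arm or the gripper's body presses on something with over 40 N, if the wrist force passes 120 N, or if a joint passes its speed limit or range.

## Working session

There is one attempt and no reset: what is moved stays moved. The work goes in short steps, Python scripts to look and compute and a tool call to move; the robot and the scene stay as the last step left them, time stands still between calls to the robot, and variables do not carry over. Pictures are saved under pics/ and viewed, about 8 in all and at most 12, crops included, and the job is handed in when it is done.

Besides the shell and the picture viewer there is one more tool, called after "Call:" as name(argument=value, ...) on one line, values as JSON. jog_arm: Moves the arm, as the interface text tells. Shifts and turns lie within -1 to 1; 1 stands for 400 mm of shift or 180 degrees of turn. Its arguments: {"type":"object","properties":{"increments":{"type":"array"}},"required":["increments"]}

```bash
ls; mkdir -p pics; cat > h.py <<'E'
import numpy as np,cv2
from scipy.spatial.transform import Rotation as R
from rig import telemetry,vision,hand_in,r
def K(n):
    c=vision.get_calibration(n); f=210/np.tan(np.radians(c['vfov'])/2); return c,f
def wfc(n,st=None):
    c,f=K(n)
    if n!='wrist': return np.array(c['world_from_camera']),c,f
    st=st or telemetry.get_state()
    T=np.eye(4);T[:3,:3]=R.from_quat(st['orientation']).as_matrix();T[:3,3]=st['ee_pos']
    return T@np.array(c['T_tool_cam']),c,f
def cloud(n,d,st=None):
    T,c,f=wfc(n,st); v,u=np.mgrid[:420,:560]
    p=np.stack([(u-c['cx'])/f*d,(v-c['cy'])/f*d,d],-1)
    return p@T[:3,:3].T+T[:3,3]
def grab(n,save=None):
    st=telemetry.get_state(); im,d=vision.get_image(n)
    if save: cv2.imwrite('pics/'+save,im[:,:,::-1])
    return im,d,cloud(n,d,st)
def px(p,T,c,f):
    q=(np.asarray(p)-T[:3,3])@T[:3,:3]; return q[...,:2]/q[...,2:]*f+[c['cx'],c['cy']]
E
python3 - <<'E'
from h import *
for n in ['scene','top']:
    im,d,P=grab(n,n+'0.png'); np.save(n+'0.npy',P)
    for t in ['wand','wand_nose','cradle','cradle_stop','housing','plate']:
        for k in ('find_in','mark_of'):
            for o in getattr(vision,k)(t,n)[:3]:
                v,u=[int(round(x)) for x in o['pixel']]
                print(n,t,k,round(o['conf'],2),v,u,P[min(v,419),min(u,559)].round(3))
print(telemetry.get_state())
a=cv2.imread('pics/scene0.png');b=cv2.imread('pics/top0.png')
print(r.pinch_z, wfc('scene')[0].round(2), wfc('top')[0].round(2), K('wrist')[0])
E
```

```text
pics
scene wand find_in 0.97 184 215 [ 0.522 -0.294  0.032]
scene wand mark_of 0.74 182 216 [ 0.516 -0.295  0.034]
scene wand_nose find_in 0.88 187 213 [ 0.534 -0.287  0.035]
scene wand_nose mark_of 0.97 210 213 [ 0.577 -0.238  0.012]
scene wand_nose mark_of 0.6 343 312 [0.641 0.223 0.014]
scene wand_nose mark_of 0.18 313 386 [0.469 0.302 0.056]
scene cradle find_in 0.91 129 184 [ 0.471 -0.505  0.064]
scene cradle find_in 0.89 231 287 [ 0.487 -0.024  0.056]
scene cradle find_in 0.87 124 273 [ 0.25  -0.332  0.059]
scene cradle mark_of 0.88 103 271 [ 0.223 -0.37   0.105]
scene cradle mark_of 0.64 234 427 [0.249 0.246 0.103]
scene cradle mark_of 0.61 109 180 [ 0.446 -0.548  0.101]
scene cradle_stop find_in 0.92 231 284 [ 0.493 -0.029  0.058]
scene cradle_stop find_in 0.84 255 436 [0.253 0.294 0.058]
scene cradle_stop find_in 0.59 123 277 [ 0.238 -0.327  0.059]
scene cradle_stop mark_of 0.73 242 291 [ 0.493 -0.001  0.034]
scene cradle_stop mark_of 0.6 145 189 [ 0.489 -0.462  0.038]
scene cradle_stop mark_of 0.58 266 442 [0.252 0.323 0.031]
scene housing find_in 0.62 336 314 [0.624 0.215 
[... 2058 characters left out ...]
]), 'gripper_width': 1.0025265155548773}
0.0187 [[-0.73  0.58 -0.37  0.89]
 [ 0.69  0.62 -0.39  0.35]
 [ 0.01 -0.54 -0.84  1.05]
 [ 0.    0.    0.    1.  ]] [[-0.01 -0.98  0.22  0.14]
 [-1.    0.01 -0.01 -0.09]
 [ 0.01 -0.22 -0.98  1.63]
 [ 0.    0.    0.    1.  ]] {'vfov': 63.72282234149698, 'cx': 276.2289475003913, 'cy': 208.89278171103803, 'T_tool_cam': array([[ 1.02963517e-03, -2.61146166e-01,  9.65298720e-01,
        -1.68985642e-01],
       [-1.23776447e-04, -9.65299258e-01, -2.61146180e-01,
         6.62222809e-02],
       [ 9.99999462e-01,  1.49404044e-04, -1.02622981e-03,
         7.59400182e-05],
       [ 0.00000000e+00,  0.00000000e+00,  0.00000000e+00,
         1.00000000e+00]])}
```

View pics/scene0.png

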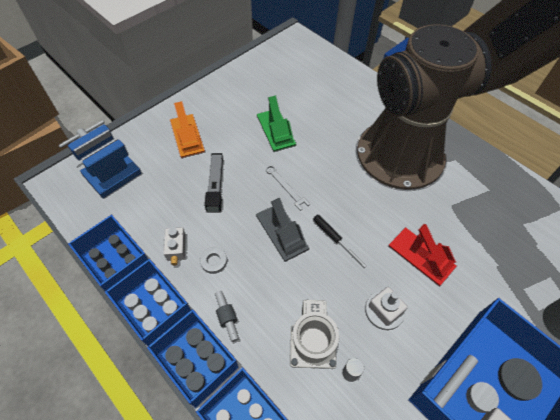

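View pics/top0.png

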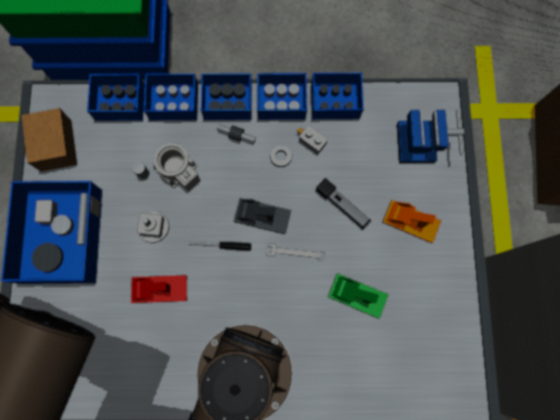

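The cradle candidates are the grey one at scene (231,287) / top (214,260), orange at scene (129,184), green at (124,273) and red at (255,436). Only the grey steel one fits the description. I'll check it in an enlarged crop while fitting the clouds.

```bash
cat > fit.py <<'E'
from h import *
S=np.load('scene0.npy').reshape(-1,3);T=np.load('top0.npy').reshape(-1,3)
def rect(P):
    (c,(w,h),a)=cv2.minAreaRect((P[:,:2]*1000).astype(np.float32)); return np.round(c,1),round(w,1),round(h,1),round(a,1)
for n,P in (('scene',S),('top',T)):
    near=lambda c,rr:P[np.hypot(*(P[:,:2]-c).T)<rr]
    w=near((.515,-.3),.14); print(n,'bench z',np.median(near((.6,0),.05)[:,2]))
    w=w[(w[:,2]>.022)&(w[:,2]<.06)]
    print(' wand',len(w),rect(w),np.percentile(w[:,2],[10,50,90]).round(4))
    c=w[:,:2].mean(0); u=np.linalg.svd(w[:,:2]-c)[2][0] if len(w)<3000 else 0
    print('  axis',c.round(4),u.round(4),np.degrees(np.arctan2(u[1],u[0])).round(2))
    w=near((.587,.18),.04); w=w[(w[:,2]>.074)&(w[:,2]<.09)]
    print(' plate/boss',len(w),w.mean(0).round(4),rect(w),np.median(w[:,2]))
    w=near((.49,-.02),.13); b=w[(w[:,2]<.02)&(w[:,2]>.004)]
    print(' cradle base',len(b),rect(b) if len(b) else '')
    m=w[(w[:,2]>.02)]
    # ransac floor plane with 45deg normal
    rng=np.random.default_rng(0);best=(0,)
    for _ in range(2000):
        q=m[rng.choice(len(m),3,0)]; nn=np.cross(q[1]-q[0],q[2]-q[0]); l=np.linalg.norm(nn)
        if l<1e-6: continue
        nn/=l; nn*=np.sign(nn[2]) or 1
        if abs(nn[2]-.707)>.08: continue
        k=np.abs((m-q[0])@nn)<.003
        if k.sum()>best[0]: best=(k.sum(),nn,k)
    if best[0]:
        f=m[best[2]]; print(' floor',best[0],len(m),best[1].round(3),f.mean(0).round(4),f.min(0).round(3),f.max(0).round(3))
        nn=np.linalg.svd(f-f.mean(0))[2][2];print('  n',nn.round(3),'yaw',np.degrees(np.arctan2(nn[1],nn[0])).round(1))
        np.save(n+'_floor.npy',f)
im=cv2.imread('pics/scene0.png')[185:275,240:340];im2=cv2.imread('pics/top0.png')[185:245,225:300]
cv2.imwrite('pics/crop.png',np.hstack([cv2.resize(im,(400,360),interpolation=2),cv2.resize(im2,(400,360),interpolation=2)]))
E
python3 fit.py
```

```text
scene bench z -0.000867010796512746
 wand 735 (array([ 511.4, -308.7]), 203.1, 46.3, 47.7) [0.0294 0.0338 0.0398]
  axis [ 0.5202 -0.2971] [0.6798 0.7334] 47.18
 plate/boss 383 [0.5942 0.1817 0.0811] (array([597. , 182.7]), 55.3, 54.8, 43.2) 0.08102747730516535
 cradle base 828 (array([489.1, -14.5]), 248.4, 247.6, 57.2)
 floor 569 1101 [0.179 0.677 0.714] [ 0.4776 -0.0349  0.0666] [ 0.374 -0.093  0.021] [0.522 0.039 0.121]
  n [-0.179 -0.678 -0.713] yaw -104.8
top bench z -0.001168727198797681
 wand 763 (array([ 509.9, -312.5]), 199.7, 46.7, 46.9) [0.0282 0.0341 0.0408]
  axis [ 0.5132 -0.308 ] [-0.6758 -0.7371] -132.51
 plate/boss 239 [0.5923 0.1766 0.0804] (array([594.7, 180.7]), 54.6, 57.2, 46.0) 0.080266904632053
 cradle base 1162 (array([489.6, -19.2]), 251.5, 253.1, 47.9)
 floor 307 739 [0.159 0.686 0.71 ] [ 0.4767 -0.0373  0.0665] [ 0.371 -0.096  0.02 ] [0.517 0.035 0.124]
  n [-0.162 -0.686 -0.709] yaw -103.3
```

View pics/crop.png

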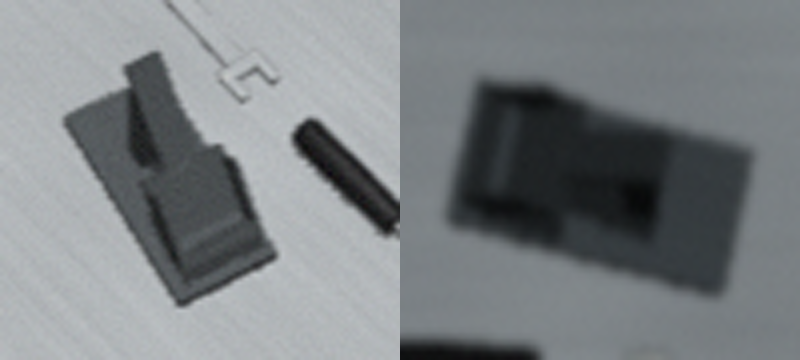

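The crop shows a grey trough with narrow upper floor (scene crop 160,100), head pocket and stop (210,250): it is the real cradle, sloping at yaw ≈76° (to the left). Next I'll plan the approach.

```bash
cat >> h.py <<'E'
def plan(p,jaw=None,st=None):
    """shift/spin in tool units from the present pose to TCP p and jaw-axis yaw (deg, mod 180)"""
    st=st or telemetry.get_state(); M=R.from_quat(st['orientation']).as_matrix()
    s=M.T@(np.asarray(p)-st['ee_pos'])/.4; y=np.degrees(np.arctan2(M[1,2],M[0,2])); sp=0
    if jaw is not None: sp=-((jaw-y+90)%180-90)/180
    print('pos',np.round(st['ee_pos'],4),'jaw',y.round(1),'shift',s.round(4),'spin',round(sp,4),'dist',np.linalg.norm(s*.4).round(3),'t',st['time'],'q6',st['qpos'][5].round(2),'w',st['gripper_width'].round(3))
    return s,sp
E
python3 - <<'E'
from h import *
print(R.from_quat(telemetry.get_state()['orientation']).as_matrix().round(3))
plan([.5,.2,.22],137.3); plan([.519,-.3017,.2],137.3)
E
```

```text
[[ 0.    -0.951  0.309]
 [-0.     0.309  0.951]
 [-1.    -0.    -0.   ]]Traceback (most recent call last):
  File "<stdin>", line 3, in <module>
  File "h.py", line 27, in plan
    print('pos',np.round(st['ee_pos'],4),'jaw',y.round(1),'shift',s.round(4),'spin',round(sp,4),'dist',np.linalg.norm(s*.4).round(3),'t',st['time'],'q6',st['qpos'][5].round(2),'w',st['gripper_width'].round(3))
                                                                                                                                                                                    ^^^^^^^^^^^^^^^^^^^^^^^^^
AttributeError: 'float' object has no attribute 'round'
```

Call:
jog_arm(increments=[[0,[0,-0.675,-0.5],0.31],[0,[0,-0.675,-0.5],0.31],[0,[0,-0.675,-0.5],0.31],[0,[0,-0.675,-0.5],0.31],[0,[0,-0.675,-0.5],0.31],[0,[0,-0.675,-0.5],0.31],[0,[0,-0.675,-0.5],0.31],[0,[0,-0.675,-0.5],0.31]])

```text
time: 1.97
ee_pos: [0.395, 0.3452, 0.2056]
orientation: [-0.097, 0.7, 0.098, 0.701]
wrist_force: [1.3, 1.2, 0.2]
gripper_width: 0.998
```

```bash
sed -i "s/sp=-((jaw-y+90)%180-90)\/180/sp=-((jaw-y+180)%360-180)\/180/; s/st\['gripper_width'\].round(3)/round(st['gripper_width'],3)/" h.py; python3 - <<'E'
from h import *
plan([.519,-.3017,.2],-42.7);plan([.5,.0,.2],-42.7)
E
```

```text
pos [0.395  0.3452 0.2056] jaw 15.8 shift [ 0.0137 -1.6404 -0.1433] spin 0.3253 dist 0.659 t 1.9667 q6 0.38 w 0.998
pos [0.395  0.3452 0.2056] jaw 15.8 shift [ 0.0139 -0.9018  0.017 ] spin 0.3253 dist 0.361 t 1.9667 q6 0.38 w 0.998
```

Call:
jog_arm(increments=[[0,[0,-0.83,0.01],0.315],[0,[0,-0.83,0.01],0.315],[0,[0,-0.83,0.01],0.315],[0,[0,-0.83,0.01],0.315],[0,[0,-0.83,0.01],0.315],[0,[0,-0.83,0.01],0.315],[0,[0,-0.83,0.01],0.315],[0,[0,-0.83,0.01],0.315]])

```text
time: 2.63
ee_pos: [0.491, 0.027, 0.2057]
orientation: [0.247, 0.662, -0.247, 0.663]
wrist_force: [1.4, 0.4, 0.0]
gripper_width: 1.001
```

```bash
python3 - <<'E'
from h import *
im,d,P=grab('wrist','w1.png')
plan([.519,-.3017,.2],-42.7);plan([.519,-.3017,.002],-42.7)
w=P[np.hypot(P[...,0]-.477,P[...,1]+.036)<.12]; print(len(w),w[:,2].min(),w[:,2].max())
for t in ['cradle','cradle_stop']:
    for o in vision.mark_of(t,'wrist')[:2]:
        v,u=[int(round(x)) for x in o['pixel']]; print(t,o['conf'],v,u,P[min(v,419),min(u,559)])
E
```

```text
pos [0.4934 0.0213 0.2058] jaw -41.5 shift [ 0.0165 -0.5627  0.5826] spin 0.0068 dist 0.324 t 2.6833 q6 0.71 w 1.002
pos [0.4934 0.0213 0.2058] jaw -41.5 shift [ 0.5115 -0.5627  0.581 ] spin 0.0068 dist 0.383 t 2.6833 q6 0.71 w 1.002
83365 -0.0026878765604105292 0.33298085137541233
cradle 0.74 351 294 [ 0.36368052 -0.15490426  0.00699892]
cradle 0.62 290 332 [ 0.47388834 -0.06947894  0.10015133]
cradle_stop 0.81 202 298 [ 0.49552789 -0.00266718  0.03192692]
```

Call:
jog_arm(increments=[[0,[0,-0.563,0.583],0.007],[0,[0,-0.563,0.583],0.007],[0,[0,-0.563,0.583],0.007],[0,[0,-0.563,0.583],0.007],[0,[0,-0.563,0.583],0.007],[0,[0,-0.563,0.583],0.007],[0,[0,-0.563,0.583],0.007],[0,[0,-0.563,0.583],0.007]])

```text
time: 3.45
ee_pos: [0.5223, -0.2953, 0.2055]
orientation: [0.251, 0.661, -0.251, 0.661]
wrist_force: [0.1, 0.4, -1.0]
gripper_width: 0.999
```

```bash
python3 - <<'E'
from h import *
grab('wrist'); st=telemetry.get_state(); im,d,P=grab('wrist','w2.png'); np.save('w2.npy',P)
w=P.reshape(-1,3); w=w[(np.hypot(w[:,0]-.511,w[:,1]+.31)<.14)&(w[:,2]>.02)&(w[:,2]<.06)]
c,(a,b),g=cv2.minAreaRect((w[:,:2]*1000).astype(np.float32));print(len(w),c,a,b,g,np.percentile(w[:,2],[5,50,95]))
# handle sides: local frame
th=np.radians(47.3);x=np.array([np.cos(th),np.sin(th)]);y=np.array([-x[1],x[0]])
l=(w[:,:2]-[.5107,-.3105]); X=l@x;Y=l@y
for s in np.arange(-.1,.1,.02):
    k=(X>s)&(X<s+.02)
    if k.sum()>20: print(s.round(2),k.sum(),np.percentile(Y[k],[2,98]).round(4),np.median(w[k,2]).round(4))
print(X.min(),X.max())
plan([.519,-.3017,.002],-42.7)
E
```

```text
6758 (512.2103271484375, -311.1980285644531) 198.36346435546875 45.41704559326172 47.22173309326172 [0.03279591 0.03511005 0.04106768]
-0.1 473 [-0.0174  0.0159] 0.0344
-0.08 524 [-0.0169  0.016 ] 0.0343
-0.06 547 [-0.0174  0.0149] 0.0344
-0.04 564 [-0.0171  0.015 ] 0.0343
-0.02 584 [-0.0174  0.0151] 0.0344
0.0 624 [-0.0177  0.0151] 0.0344
0.02 649 [-0.0173  0.0152] 0.0347
0.04 796 [-0.0223  0.0198] 0.0391
0.06 991 [-0.0233  0.0209] 0.0403
0.08 1006 [-0.0232  0.0199] 0.0401
-0.09865593070005008 0.09968875742953462
pos [ 0.5227 -0.297   0.2052] jaw -41.8 shift [ 5.08e-01 -1.48e-02  1.00e-04] spin 0.005 dist 0.203 t 3.55 q6 0.16 w 1.002
```

View pics/w2.png

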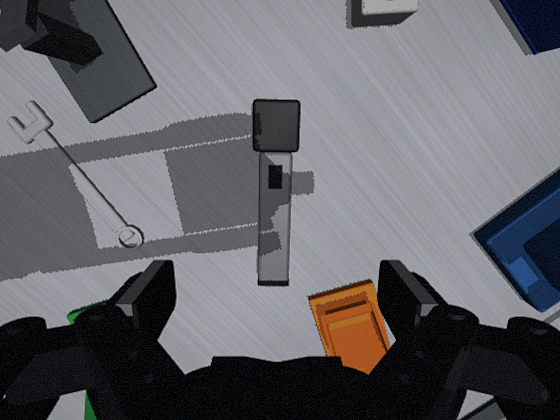

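Call:
jog_arm(increments=[[0,[0.1,-0.014,0.002],0.005],[0,[0.2,-0.014,0.002],0.005],[0,[0.3,-0.014,0.002],0.005],[0,[0.37,-0.014,0.002],0.005],[0,[0.42,-0.014,0.002],0.005],[0,[0.44,-0.014,0.002],0.005],[0,[0.44,-0.014,0.002],0.005],[0,[0.44,-0.014,0.002],0.005]])

```text
time: 4.22
ee_pos: [0.5194, -0.2976, 0.0301]
orientation: [0.257, 0.659, -0.257, 0.659]
wrist_force: [0.3, 0.1, 0.2]
gripper_width: 1.003
```

```bash
python3 - <<'E'
from h import *
plan([.520,-.302,.002],-42.8)
E
```

```text
pos [ 0.5194 -0.2976  0.0301] jaw -42.6 shift [ 0.0702 -0.0071  0.0086] spin 0.0013 dist 0.028 t 4.2167 q6 0.17 w 1.003
```

Call:
jog_arm(increments=[[0,[0.03,-0.007,0.009],0.001],[0,[0.07,-0.007,0.009],0.001],[0,[0.07,-0.007,0.009],0.001],[255,[0.07,-0.007,0.009],0.001],[255,[0.07,-0.007,0.009],0.001],[255,[0.07,-0.007,0.009],0.001],[255,[0.07,-0.007,0.009],0.001],[255,[0.07,-0.007,0.009],0.001]])

```text
time: 4.88
ee_pos: [0.52, -0.303, 0.0025]
orientation: [0.258, 0.658, -0.258, 0.659]
wrist_force: [-2.2, 0.9, 11.5]
gripper_width: 0.371
```

Call:
jog_arm(increments=[[255,[0,0,0],0],[255,[0,0,0],0],[255,[0,0,0],0],[255,[-0.1,0,0],0],[255,[-0.2,0,0],0],[255,[-0.3,0,0],0],[255,[-0.4,0,0],0],[255,[-0.5,0,0],0]])

```text
time: 5.55
ee_pos: [0.5191, -0.3024, 0.2037]
orientation: [0.258, 0.658, -0.258, 0.658]
wrist_force: [0.5, -1.4, -2.3]
gripper_width: 0.366
```

```bash
python3 - <<'E'
from h import *
plan([.49,-.07,.2],-14)
im,d,P=grab('wrist','w3.png'); np.save('w3.npy',P); print(telemetry.get_state()['wrist_force'])
E
```

```text
pos [ 0.5191 -0.3024  0.2037] jaw -42.8 shift [ 0.0092  0.3767 -0.4482] spin -0.1601 dist 0.234 t 5.55 q6 0.17 w 0.366
[ 4.5486704  -2.36837592  8.69968899]
```

View pics/w3.png

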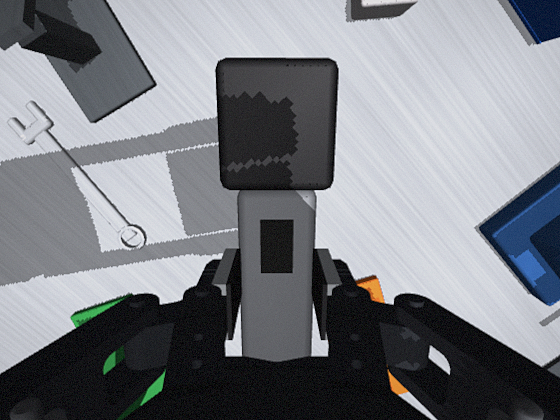

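The reader is held flat: head at (120,280), handle between the pads at (290,275). Next I'll measure its pose in the tool and refine the cradle from the earlier close wrist view.

```bash
python3 - <<'E'
from h import *
P=np.load('w3.npy'); st=telemetry.get_state(); M=R.from_quat(st['orientation']).as_matrix()
L=(P.reshape(-1,3)-[.5191,-.3024,.2037])@M   # tool frame (x down, y along nose?, z jaw)
im=cv2.imread('pics/w3.png').reshape(-1,3)
k=(np.abs(L[:,2])<.03)&(L[:,0]<.02)&(L[:,0]>-.06)&(L[:,1]>.03)&(L[:,1]<.13)
q=L[k]; print('y range',np.percentile(q[:,1],[.5,99.5]))
for a in np.arange(.03,.11,.01):
    s=q[(q[:,1]>a)&(q[:,1]<a+.01)]
    if len(s): print(a.round(2),len(s),np.median(s[:,0]).round(4),np.percentile(s[:,2],[2,98]).round(4))
E
cat > cr.py <<'E'
from h import *
from scipy.optimize import least_squares
import sys
def fitfloor(P,c0=(.474,-.068),yaw0=76,tilt=45):
    """coarse cradle frame: floor plane, then centreline from lateral extent of narrow floor and pocket"""
    y=np.radians(yaw0); h=np.array([np.cos(y),np.sin(y),0]); s=np.sqrt(.5)
    X=h*s-[0,0,s]; Z=h*s+[0,0,s]; Y=np.cross(Z,X)
    Q=(P.reshape(-1,3)-[*c0,.1])@np.stack([X,Y,Z],1)
    return Q,X,Y,Z
E
python3 - <<'E'
from cr import *
for n in ('scene0','top0'):
    P=np.load(n+'.npy'); Q,X,Y,Z=fitfloor(P)
    k=(np.abs(Q[:,1])<.035)&(Q[:,0]>-.04)&(Q[:,0]<.12)&(np.abs(Q[:,2])<.03)
    q=Q[k]; print(n)
    for a in np.arange(-.04,.12,.01):
        s=q[(q[:,0]>a)&(q[:,0]<a+.01)&(np.abs(q[:,2])<.007)]
        if len(s)>4: print(a.round(2),len(s),np.median(s[:,2]).round(4),np.percentile(s[:,1],[3,97]).round(4))
    w=q[(q[:,0]>.055)&(q[:,0]<.1)&(q[:,2]>.012)]; print('walls y',np.percentile(w[:,1],[5,25,50,75,95]).round(4)if len(w) else'')
E
```

```text
y range [0.03048543 0.08718243]
0.03 1751 -0.0318 [-0.0175  0.0182]
0.04 2850 -0.0377 [-0.0213  0.0218]
0.05 3031 -0.0377 [-0.0213  0.0219]
0.06 3311 -0.0377 [-0.0213  0.0217]
0.07 3474 -0.0377 [-0.0213  0.0218]
0.08 2414 -0.0373 [-0.0208  0.0215]
scene0
-0.03 41 -0.0017 [-0.0123  0.0132]
-0.02 36 -0.0002 [-0.0116  0.0129]
-0.01 38 -0.0005 [-0.0123  0.0126]
0.0 35 -0.0001 [-0.0124  0.0134]
0.01 35 -0.0007 [-0.0121  0.0129]
0.02 37 -0.0003 [-0.0123  0.0128]
0.03 34 -0.0003 [-0.0115  0.0118]
0.04 50 -0.0009 [-0.0266  0.0255]
0.05 83 -0.0003 [-0.029   0.0299]
0.06 65 -0.001 [-0.0302  0.0277]
0.07 67 -0.0007 [-0.0299  0.028 ]
0.08 66 -0.0 [-0.0303  0.0273]
0.09 78 0.0003 [-0.0296  0.0281]
0.1 27 0.0032 [-0.0301  0.0283]
0.11 6 -0.003 [-0.0334  0.0001]
walls y [-0.0304 -0.0288 -0.0259  0.0289  0.0315]
top0
-0.04 13 -0.0024 [-0.0123  0.012 ]
-0.03 21 -0.0023 [-0.0137  0.0122]
-0.02 17 -0.0022 [-0.013   0.0114]
-0.01 24 -0.0022 [-0.0135  0.0131]
0.0 18 -0.0017 [-0.0132  0.0116]
0.01 17 -0.0018 [-0.0129  0.0108]
0.02 22 -0.0025 [-0.0127  0.0115]
0.03 18 -0.0018 [-0.0199  0.0129]
0.04 42 -0.0027 [-0.0277  0.029 ]
0.05 44 -0.0023 [-0.0292  0.0303]
0.06 34 -0.0018 [-0.0281  0.0239]
0.07 38 -0.0014 [-0.0274  0.0278]
0.08 36 -0.0021 [-0.0286  0.0301]
0.09 42 -0.0002 [-0.0273  0.0269]
0.1 25 0.0015 [-0.0277  0.0295]
walls y [-0.0291 -0.0266 -0.0035  0.0274  0.0302]
```

```bash
python3 - <<'E'
from h import *
plan([.479,-.0474,.18],-14)
E
```

```text
pos [ 0.5223 -0.3045  0.2116] jaw -42.8 shift [ 0.0747  0.3977 -0.517 ] spin -0.1601 dist 0.263 t 5.6 q6 0.17 w 0.371
```

Call:
jog_arm(increments=[[255,[0,0.06,-0.076],-0.03],[255,[0,0.12,-0.152],-0.06],[255,[0.02,0.18,-0.23],-0.09],[255,[0.04,0.24,-0.31],-0.12],[255,[0.05,0.3,-0.385],-0.145],[255,[0.055,0.35,-0.45],-0.16],[255,[0.055,0.38,-0.49],-0.16],[255,[0.055,0.398,-0.508],-0.16]])

```text
time: 6.27
ee_pos: [0.4774, -0.0454, 0.1793]
orientation: [0.086, 0.702, -0.085, 0.702]
wrist_force: [0.1, -0.8, -1.7]
gripper_width: 0.367
```

```bash
python3 - <<'E'
from h import *
grab('scene','s1.png'); grab('scene')
plan([.479,-.0474,.13],-14)
E
```

```text
pos [ 0.4787 -0.0466  0.1796] jaw -13.9 shift [ 0.1239 -0.0018  0.0013] spin 0.0005 dist 0.05 t 6.3667 q6 0.08 w 0.367
```

Call:
jog_arm(increments=[[255,[0.05,-0.002,0.001],0],[255,[0.1,-0.002,0.001],0],[255,[0.125,-0.002,0.001],0],[255,[0.14,-0.002,0.001],0],[255,[0.155,-0.002,0.001],0],[255,[0.17,-0.002,0.001],0],[255,[0.18,-0.002,0.001],0],[255,[0.19,-0.002,0.001],0]])

```text
time: 7.03
ee_pos: [0.4816, -0.0483, 0.1049]
orientation: [0.087, 0.7, -0.086, 0.703]
wrist_force: [8.3, 23.4, 24.9]
gripper_width: 0.371
```

```bash
python3 - <<'E'
from h import *
im,d,P=grab('scene');im2,d2,P2=grab('wrist')
cv2.imwrite('pics/s2.png',np.hstack([cv2.resize(im[150:290,200:380],(540,420)),im2[:420,150:410]])[:,:,::-1]); np.save('s2.npy',P)
plan([.479,-.0474,.0885],-14);print(telemetry.get_state()['wrist_force'])
E
```

```text
pos [ 0.4814 -0.0485  0.1046] jaw -14.1 shift [ 0.0403  0.001  -0.0066] spin -0.0005 dist 0.016 t 7.1333 q6 0.08 w 0.369
[ 3.42457086 14.50678006 14.75865416]
```

View pics/s2.png

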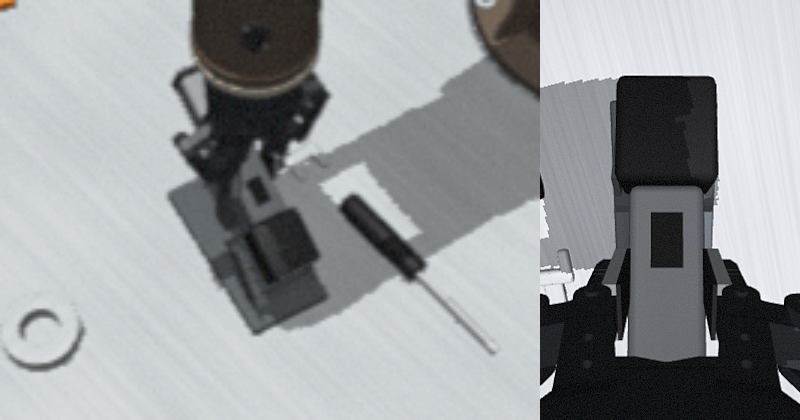

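Call:
jog_arm(increments=[[255,[0.01,0,-0.003],0],[255,[0.02,0,-0.006],0],[255,[0.03,0,-0.006],0],[255,[0.04,0,-0.006],0],[255,[0.045,0,-0.006],0],[255,[0.045,0,-0.006],0],[255,[0.045,0,-0.006],0],[255,[0.045,0,-0.006],0]])

```text
time: 7.8
ee_pos: [0.4812, -0.0475, 0.0874]
orientation: [0.087, 0.699, -0.086, 0.705]
wrist_force: [13.4, 26.6, 15.0]
gripper_width: 0.37
```

```bash
cat >> h.py <<'E'
def wandtilt(P,c=(.479,-.0474),yaw=76):
    """tilt of the head/handle top seen by the wrist camera, in the cradle's vertical plane"""
    y=np.radians(yaw);h=np.array([np.cos(y),np.sin(y)]);C=np.array([.4735,-.0695])
    q=P.reshape(-1,3); d=q[:,:2]-C; a=d@h; b=d@[-h[1],h[0]]; s=np.sqrt(.5)
    X=(a-(q[:,2]-.1))*s; Z=(a+(q[:,2]-.1))*s
    return X,b,Z
E
python3 - <<'E'
from h import *
st=telemetry.get_state();im,d,P=grab('wrist','w4.png'); X,b,Z=wandtilt(P)
for a in np.arange(-.02,.14,.01):
    k=(X>a)&(X<a+.01)&(np.abs(b)<.035)&(Z>.005)&(Z<.08)
    k1=k&(np.abs(b)<.01)
    if k1.sum()>30: print(a.round(2),k1.sum(),'topZ',np.median(Z[k1]).round(4),'y',np.percentile(b[k&(Z>.028)],[2,98]).round(4))
plan([.479,-.0474,.0885],-14);print(st['wrist_force'])
E
```

```text
-0.02 1268 topZ 0.0357 y [-0.029   0.0274]
-0.01 1156 topZ 0.0363 y [-0.0295  0.0263]
0.0 1100 topZ 0.0374 y [-0.0283  0.0251]
0.01 972 topZ 0.0391 y [-0.0179  0.0147]
0.02 817 topZ 0.0395 y [-0.0178  0.0144]
0.03 748 topZ 0.0385 y [-0.0176  0.0143]
0.04 1122 topZ 0.0443 y [-0.0231  0.0199]
0.05 719 topZ 0.0458 y [-0.0232  0.0199]
0.06 660 topZ 0.0465 y [-0.0232  0.0199]
0.07 613 topZ 0.0471 y [-0.0232  0.02  ]
0.08 487 topZ 0.0475 y [-0.0231  0.0199]Traceback (most recent call last):
  File "<stdin>", line 6, in <module>
    return _quantile_unchecked(
        a, q, axis, out, overwrite_input, method, keepdims, weights)
    return _ureduce(a,
                    func=_quantile_ureduce_func,
    ...<5 lines>...
                    overwrite_input=overwrite_input,
                    method=method)
    r = func(a, **kwargs)
    result = _quantile(arr,
                       quantiles=q,
    ...<2 lines>...
                       out=out,
                       weights=wgt)
    slices_having_nans = np.isnan(arr[-1, ...])
                                  ~~~^^^^^^^^^
IndexError: index -1 is out of bounds for axis 0 with size 0
```

Call:
jog_arm(increments=[[255,[0.008,0,0],0],[255,[0.013,0,0],0],[255,[0.013,0,0],0],[110,[0.01,0,0],0],[80,[0.01,0,0],0],[60,[0.01,0,0],0],[60,[0.01,0,0],0],[60,[0.01,0,0],0]])

```text
time: 8.52
ee_pos: [0.4765, -0.0484, 0.0813]
orientation: [0.086, 0.702, -0.086, 0.702]
wrist_force: [-0.6, -0.4, -0.4]
gripper_width: 0.765
```

```bash
cat >> h.py <<'E'
def seat(P):
    X,b,Z=wandtilt(P)
    for a in np.arange(-.12,.14,.015):
        k=(X>a)&(X<a+.015)&(np.abs(b)<.035)&(Z>.026)&(Z<.08); k1=k&(np.abs(b)<.01)
        if k1.sum()>20: print(a.round(3),k1.sum(),'topZ',np.median(Z[k1]).round(4),'y',np.percentile(b[k],[2,98]).round(4))
E
python3 - <<'E'
from h import *
st=telemetry.get_state();im,d,P=grab('wrist'); i2,d2,P2=grab('scene')
cv2.imwrite('pics/s3.png',np.hstack([cv2.resize(i2[150:290,200:380],(540,420)),im[:420,150:410]])[:,:,::-1])
seat(P); print('scene'); seat(P2)
plan([.479,-.0474,.0885],-14);print(st['wrist_force'])
E
```

```text
-0.045 343 topZ 0.0789 y [-0.0338  0.0174]
-0.03 2254 topZ 0.0351 y [-0.0342  0.0346]
-0.015 1899 topZ 0.0352 y [-0.0339  0.0349]
0.0 1672 topZ 0.0354 y [-0.0331  0.0151]
0.015 1399 topZ 0.037 y [-0.0177  0.0144]
0.03 1080 topZ 0.0355 y [-0.0179  0.0142]
0.045 1431 topZ 0.0407 y [-0.0233  0.0196]
0.06 969 topZ 0.0414 y [-0.0235  0.0197]
0.075 826 topZ 0.0414 y [-0.0235  0.0196]
0.09 233 topZ 0.0414 y [-0.0233  0.0194]
scene
-0.015 37 topZ 0.0345 y [-0.034   0.0156]
0.0 42 topZ 0.0353 y [-0.0337  0.0142]
0.015 40 topZ 0.0361 y [-0.0179  0.0144]
0.03 38 topZ 0.0356 y [-0.0178  0.0145]
0.045 48 topZ 0.0402 y [-0.0237  0.0197]
0.06 38 topZ 0.0409 y [-0.024   0.0194]
0.075 38 topZ 0.0414 y [-0.0238  0.0199]
pos [ 0.4764 -0.0483  0.0812] jaw -14.0 shift [-0.0182  0.0038  0.0057] spin -0.0002 dist 0.008 t 8.6167 q6 0.08 w 0.767
[-0.56074641 -0.38538362 -0.4278708 ]
```

View pics/s3.png

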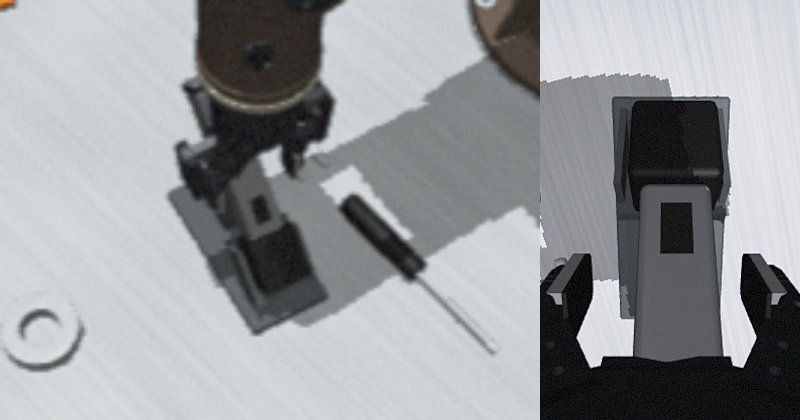

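Seated: tops at 35/41 mm above the fitted floor, tilt 45°, about 2 mm off laterally, fingers clear. Now I'll slide the open jaws up the slope to the tail.

Call:
jog_arm(increments=[[60,[-0.03,-0.03,0.006],0],[60,[-0.07,-0.07,0.01],0],[60,[-0.11,-0.11,0.01],0],[60,[-0.14,-0.14,0.01],0],[60,[-0.162,-0.161,0.01],0],[60,[-0.162,-0.161,0.01],0],[60,[-0.162,-0.161,0.01],0],[60,[-0.162,-0.161,0.01],0]])

```text
time: 9.28
ee_pos: [0.4645, -0.1111, 0.1455]
orientation: [0.086, 0.702, -0.086, 0.702]
wrist_force: [0.2, -0.6, 0.5]
gripper_width: 0.764
```

```bash
python3 - <<'E'
from h import *
st=telemetry.get_state();im,d,P=grab('wrist','w5.png'); i2,d2,P2=grab('scene','s4.png')
seat(P); print('scene'); seat(P2)
X,b,Z=wandtilt(P2);k=(np.abs(b+.002)<.012)&(Z>.036)&(Z<.046)&(X>.03)&(X<.13);print('head top x range',np.percentile(X[k],[1,99]))
X,b,Z=wandtilt(P);k=(np.abs(b+.002)<.012)&(Z>.038)&(Z<.046)&(X>.03)&(X<.13);print('head top x range',np.percentile(X[k],[1,99]))
plan([.4648,-.1117,.1462],-14)
E
```

```text
-0.105 1843 topZ 0.0347 y [-0.0341  0.0338]
-0.09 1597 topZ 0.0349 y [-0.0339  0.0331]
-0.075 1373 topZ 0.0349 y [-0.0178  0.0142]
-0.06 1188 topZ 0.0349 y [-0.0179  0.0142]
-0.045 1021 topZ 0.035 y [-0.0179  0.0141]
-0.03 902 topZ 0.035 y [-0.0179  0.0142]
-0.015 802 topZ 0.0351 y [-0.0179  0.0142]
0.0 758 topZ 0.0353 y [-0.0179  0.014 ]
0.015 643 topZ 0.037 y [-0.0179  0.014 ]
0.03 448 topZ 0.0353 y [-0.0182  0.0141]
0.045 843 topZ 0.0403 y [-0.0237  0.0197]
0.06 467 topZ 0.0413 y [-0.0238  0.0195]
0.075 419 topZ 0.0414 y [-0.0237  0.0195]
0.09 99 topZ 0.0413 y [-0.0228  0.0191]
scene
-0.105 39 topZ 0.0342 y [-0.0219  0.0338]
-0.09 40 topZ 0.034 y [-0.0313  0.0338]
-0.075 41 topZ 0.0339 y [-0.018   0.0149]
-0.06 41 topZ 0.0338 y [-0.017   0.0147]
-0.045 46 topZ 0.0346 y [-0.0175  0.0151]
-0.03 42 topZ 0.0348 y [-0.0178  0.0144]
-0.015 41 topZ 0.0346 y [-0.0176  0.015 ]
0.0 43 topZ 0.0344 y [-0.018   0.0143]
0.015 43 topZ 0.0367 y [-0.0181  0.0138]
0.03 37 topZ 0.0355 y [-0.0179  0.015 ]
0.045 45 topZ 0.039 y [-0.0237  0.0204]
0.06 40 topZ 0.0412 y [-0.0242  0.0199]
0.075 39 topZ 0.0413 y [-0.024  0.02 ]
head top x range [0.03093647 0.0969673 ]
head top x range [0.04698345 0.09334688]
pos [ 0.4645 -0.1109  0.1454] jaw -14.0 shift [-0.002  -0.0018  0.0013] spin 0.0001 dist 0.001 t 9.3833 q6 -0.05 w 0.762
```

Call:
jog_arm(increments=[[160,[-0.002,-0.002,0.001],0],[255,[-0.002,-0.002,0.001],0],[255,[-0.002,-0.002,0.001],0],[255,[-0.002,-0.002,0.001],0],[255,[-0.002,-0.002,0.001],0],[255,[-0.03,-0.002,0.001],0],[255,[-0.07,-0.002,0.001],0],[255,[-0.1,-0.002,0.001],0]])

```text
time: 10.05
ee_pos: [0.4648, -0.1124, 0.1867]
orientation: [0.086, 0.702, -0.086, 0.702]
wrist_force: [0.7, 0.5, -2.3]
gripper_width: 0.383
```

```bash
cat >> h.py <<'E'
def held(P,st,zmax=.03):
    """side profile of the held reader in the tool frame: top surface points down tool x (mm)"""
    M=R.from_quat(st['orientation']).as_matrix(); L=(P.reshape(-1,3)-st['ee_pos'])@M
    k=(np.abs(L[:,2])<.012)&(L[:,0]<.2)&(L[:,0]>-.06)&(L[:,1]>-.03)&(L[:,1]<.17); L=L[k]
    for a in np.arange(-.06,.2,.02):
        s=L[(L[:,0]>a)&(L[:,0]<a+.02)]
        if len(s)>20: print('x',a.round(2),len(s),'y',np.median(s[:,1]).round(4),'z',np.median(s[:,2]).round(4))
E
python3 - <<'E'
from h import *
grab('wrist');st=telemetry.get_state();im,d,P=grab('wrist','w6.png')
held(P,st); plan([.4648,-.1117,.27],-14); print(st['wrist_force'])
E
```

```text
x -0.06 2599 y -0.0007 z -0.0
x -0.04 3643 y 0.0136 z -0.0
x -0.02 2455 y 0.0348 z 0.0
x 0.0 1926 y 0.0546 z 0.0001
x 0.02 1641 y 0.0758 z 0.0001
x 0.04 1688 y 0.101 z 0.0002
x 0.06 986 y 0.1233 z 0.0002
x 0.08 190 y 0.1359 z 0.0003
x 0.18 76 y 0.1688 z 0.0001
pos [ 0.466  -0.1128  0.1876] jaw -14.0 shift [-0.2061  0.0019 -0.003 ] spin -0.0001 dist 0.082 t 10.15 q6 -0.06 w 0.384
[ 2.1292735  -0.72530574  0.99788625]
```

It is held rigidly at 45° and the grip does not let it swing. I'll bring it to vertical by pressing the head's top against the cradle's upper rear edge while moving forward and up.

Call:
jog_arm(increments=[[255,[-0.08,0,0],0],[255,[-0.16,-0.04,0],0],[255,[-0.2,-0.12,0],0],[255,[-0.205,-0.2,0],0],[255,[-0.205,-0.27,0],0],[255,[-0.205,-0.32,0],0],[255,[-0.205,-0.343,0],0],[255,[-0.205,-0.343,0],0]])

```text
time: 10.82
ee_pos: [0.4311, -0.247, 0.2673]
orientation: [0.087, 0.702, -0.087, 0.701]
wrist_force: [0.2, 0.6, -1.5]
gripper_width: 0.383
```

```bash
python3 - <<'E'
from h import *
st=telemetry.get_state();im,d,P=grab('wrist');held(P,st)
h=np.array([.242,.970]);C=np.array([.4735,-.0695])
for a,H in ((-.180,.217),(-.158,.215),(-.126,.248),(-.087,.27),(-.044,.283)):
    xy=C+a*h+[.0017,-.0004]; plan([*xy,H-.021],-14)
E
```

```text
x -0.06 2588 y -0.0007 z -0.0
x -0.04 3654 y 0.0136 z -0.0
x -0.02 2455 y 0.0348 z 0.0001
x 0.0 1904 y 0.0546 z 0.0001
x 0.02 1656 y 0.0757 z 0.0001
x 0.04 1689 y 0.101 z 0.0002
x 0.06 979 y 0.1233 z 0.0002
x 0.08 224 y 0.1361 z -0.0004
x 0.14 140 y 0.159 z 0.0
pos [ 0.4313 -0.2458  0.2673] jaw -14.1 shift [1.784e-01 3.300e-03 1.000e-04] spin -0.0006 dist 0.071 t 10.8667 q6 -0.33 w 0.378
pos [ 0.4313 -0.2458  0.2673] jaw -14.1 shift [0.1834 0.0583 0.    ] spin -0.0006 dist 0.077 t 10.8667 q6 -0.33 w 0.378
pos [ 0.4313 -0.2458  0.2673] jaw -14.1 shift [ 0.1009  0.1383 -0.0002] spin -0.0006 dist 0.068 t 10.8667 q6 -0.33 w 0.378
pos [ 0.4313 -0.2458  0.2673] jaw -14.1 shift [ 0.046   0.2358 -0.0005] spin -0.0006 dist 0.096 t 10.8667 q6 -0.33 w 0.378
pos [ 0.4313 -0.2458  0.2673] jaw -14.1 shift [ 0.0135  0.3433 -0.0007] spin -0.0006 dist 0.137 t 10.8667 q6 -0.33 w 0.378
```

Call:
jog_arm(increments=[[255,[0.09,0.003,0],0],[255,[0.165,0.003,0],0],[255,[0.18,0.003,0],0],[255,[0.183,0.025,0],0],[255,[0.183,0.055,0],0],[255,[0.16,0.085,0],0],[255,[0.13,0.112,0],0],[255,[0.1,0.138,0],0]])

```text
time: 11.53
ee_pos: [0.446, -0.1904, 0.2305]
orientation: [0.086, 0.701, -0.086, 0.702]
wrist_force: [-1.5, -1.2, -4.5]
gripper_width: 0.381
```

```bash
python3 - <<'E'
from h import *
st=telemetry.get_state();im,d,P=grab('wrist');held(P,st);i2,_,_=grab('scene')
cv2.imwrite('pics/s5.png',np.hstack([cv2.resize(i2[110:280,170:350],(445,420)),im[:420,120:430]])[:,:,::-1]); print(st['wrist_force'],st['ee_pos'],st['gripper_width'])
E
```

```text
x -0.06 3140 y -0.0047 z -0.0
x -0.04 2697 y 0.0066 z -0.0
x -0.02 1657 y 0.0191 z 0.0
x 0.0 1264 y 0.0307 z 0.0001
x 0.02 976 y 0.0424 z 0.0001
x 0.04 840 y 0.0546 z 0.0002
x 0.06 866 y 0.0696 z -0.0001
x 0.08 497 y 0.0836 z 0.0003
x 0.1 941 y 0.102 z -0.0004
x 0.12 615 y 0.1246 z -0.0004
x 0.14 523 y 0.1449 z -0.0004
x 0.16 330 y 0.1612 z -0.0004
[-1.54303921 -1.2271326  -4.50108887] [ 0.44598035 -0.19043354  0.23053953] 0.3813427766576011
```

View pics/s5.png

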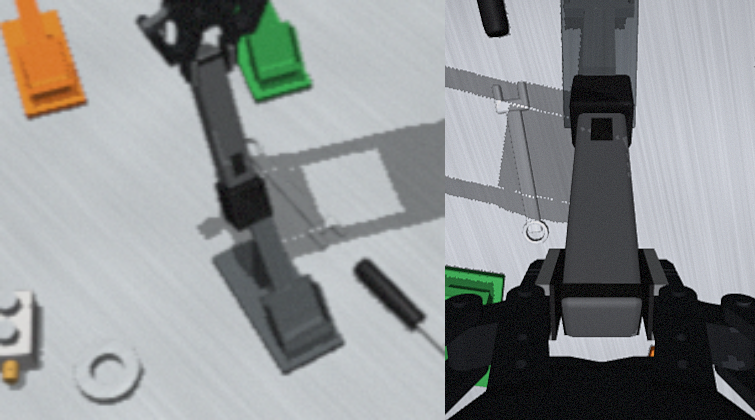

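Call:
jog_arm(increments=[[255,[-0.02,0.033,0],0],[255,[-0.04,0.065,0],0],[255,[-0.055,0.098,0],0],[255,[-0.068,0.13,0],0],[255,[-0.077,0.16,0],0],[255,[-0.083,0.185,0],0],[255,[-0.087,0.205,0],0],[255,[-0.087,0.21,0],0]])

```text
time: 12.3
ee_pos: [0.4662, -0.1096, 0.2637]
orientation: [0.086, 0.701, -0.086, 0.702]
wrist_force: [-1.2, -3.0, 7.1]
gripper_width: 0.382
```

```bash
python3 - <<'E'
from h import *
grab('wrist');st=telemetry.get_state();im,d,P=grab('wrist','w7.png');held(P,st); print(st['wrist_force'],st['ee_pos'],st['gripper_width'])
E
```

```text
x -0.06 4322 y -0.012 z -0.0
x -0.04 1219 y -0.0015 z 0.0
x -0.02 833 y -0.0002 z 0.0
x 0.0 618 y 0.0011 z 0.0001
x 0.02 467 y 0.0024 z -0.0004
x 0.04 351 y 0.0038 z 0.0002
x 0.06 327 y 0.0059 z 0.0003
x 0.08 366 y 0.0079 z 0.0004
x 0.1 195 y 0.0136 z 0.0004
x 0.12 150 y 0.0151 z -0.0004
x 0.14 649 y 0.0273 z -0.0004
x 0.16 505 y 0.0483 z -0.0004
x 0.18 447 y 0.0682 z -0.0004
[-1.15021527 -3.57325536  7.8658222 ] [ 0.46620917 -0.10997697  0.26361738] 0.38462624839792786
```

```bash
python3 - <<'E'
from h import *
st=telemetry.get_state();im,d,P=grab('wrist','w8.png')
M=R.from_quat(st['orientation']).as_matrix(); L=(P.reshape(-1,3)-st['ee_pos'])@M
k=(np.abs(L[:,2])<.012)&(L[:,1]>-.06)&(L[:,1]<.02)&(L[:,0]>-.08)
for a in np.arange(-.06,.02,.005):
    s=L[k&(L[:,1]>a)&(L[:,1]<a+.005)]
    if len(s)>5: print('y',a.round(3),len(s),'x',np.percentile(s[:,0],[5,50,95]).round(4))
plan([.4648,-.1117,.30],-14)
h=np.array([.242,.970]);print('a',(np.array(st['ee_pos'][:2])-[.4735,-.0695])@h)
E
```

```text
y -0.035 80 x [-0.0507 -0.0498 -0.049 ]
y -0.03 554 x [-0.0512 -0.0503 -0.0494]
y -0.025 599 x [-0.0514 -0.0506 -0.0497]
y -0.02 611 x [-0.0518 -0.0509 -0.0501]
y -0.015 642 x [-0.0521 -0.0513 -0.0504]
y -0.01 721 x [-0.0524 -0.0515 -0.0504]
y -0.005 2904 x [-0.0506 -0.0363 -0.0118]
y -0.0 1826 x [-0.0081  0.018   0.0568]
y 0.005 544 x [0.0606 0.079  0.0984]
y 0.01 330 x [0.0977 0.1025 0.1218]
y 0.015 234 x [0.1251 0.1406 0.1471]
pos [ 0.4661 -0.1107  0.2635] jaw -14.0 shift [-0.0912 -0.0033 -0.0023] spin 0.0001 dist 0.037 t 12.45 q6 -0.05 w 0.384
a -0.04147183098981937
```

View pics/w8.png

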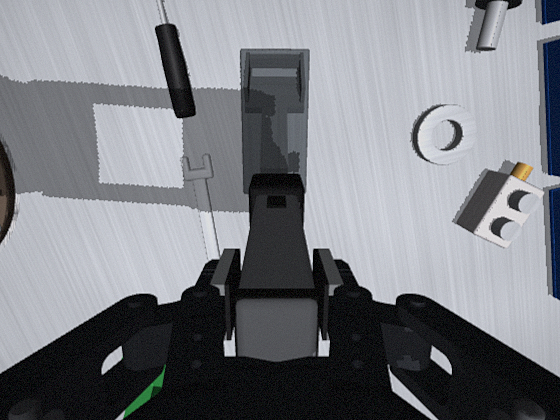

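Pointing 3.7° off vertical, with the tail end at tool x −51 mm (visible at (325,275)). It slid in the pads to about half overlap but is steady. I'll raise it, then carry it towards the housing gently.

Call:
jog_arm(increments=[[255,[-0.03,0,0],0],[255,[-0.07,0.02,0.004],0],[255,[-0.09,0.06,0.013],0],[255,[-0.095,0.12,0.026],0],[255,[-0.095,0.18,0.039],0],[255,[-0.095,0.24,0.052],0],[255,[-0.095,0.3,0.066],0],[255,[-0.095,0.35,0.077],0]])

```text
time: 13.12
ee_pos: [0.5298, 0.0194, 0.3006]
orientation: [0.087, 0.702, -0.086, 0.702]
wrist_force: [-0.3, 0.5, -1.5]
gripper_width: 0.383
```

Call:
jog_arm(increments=[[255,[0,0.04,0.009],0],[255,[0,0.08,0.018],0],[255,[0,0.11,0.024],0],[255,[0,0.135,0.029],0],[255,[0,0.15,0.033],0],[255,[0,0.16,0.035],0],[255,[0,0.16,0.035],0],[255,[0,0.16,0.035],0]])

```text
time: 13.78
ee_pos: [0.5582, 0.0762, 0.3009]
orientation: [0.086, 0.702, -0.086, 0.702]
wrist_force: [-0.4, 1.1, -1.9]
gripper_width: 0.386
```

```bash
python3 - <<'E'
from h import *
st=telemetry.get_state();im,d,P=grab('wrist','w9.png');held(P,st);np.save('w9.npy',P)
print(st['ee_pos'],st['time'])
for t in ('plate','housing'):
    for o in vision.mark_of(t,'wrist')[:2]:
        v,u=[int(round(x)) for x in o['pixel']]; print(t,o['conf'],v,u,P[min(v,419),min(u,559)])
q=P.reshape(-1,3); near=np.hypot(q[:,0]-.6,q[:,1]-.19)<.06
for lo,hi in ((.0765,.081),(.081,.0845)):
    w=q[near&(q[:,2]>lo)&(q[:,2]<hi)]
    if len(w)>50: print(lo,len(w),w.mean(0).round(4),cv2.minAreaRect((w[:,:2]*1000).astype(np.float32)))
print(np.histogram(q[near][:,2],np.arange(.07,.1,.002)))
E
```

```text
x -0.06 4260 y -0.0118 z -0.0
x -0.04 1255 y -0.0013 z 0.0
x -0.02 879 y 0.0005 z 0.0001
x 0.0 643 y 0.0023 z 0.0001
x 0.02 488 y 0.0042 z 0.0002
x 0.04 386 y 0.006 z -0.0001
x 0.06 327 y 0.0088 z 0.0003
x 0.08 386 y 0.0112 z -0.0004
x 0.1 201 y 0.0173 z 0.0004
x 0.12 155 y 0.0192 z -0.0004
[0.55821939 0.0762431  0.30093255] 13.7833
plate 0.9 76 282 [0.59039943 0.18033174 0.08172089]
housing 0.71 38 310 [0.63719094 0.22156272 0.01337822]
0.0765 667 [0.5909 0.1768 0.0796] ((603.6358032226562, 194.86526489257812), (83.02044677734375, 70.36910247802734), 40.130653381347656)
0.081 1495 [0.5974 0.1834 0.0825] ((604.93798828125, 195.04722595214844), (81.20939636230469, 77.77230834960938), 39.634456634521484)
(array([  7,   6,  17,  82, 324, 731, 964, 255, 169,  32,  30, 132, 936,
       174]), array([0.07 , 0.072, 0.074, 0.076, 0.078, 0.08 , 0.082, 0.084, 0.086,
       0.088, 0.09 , 0.092, 0.094, 0.096, 0.098]))
```

View pics/w9.png

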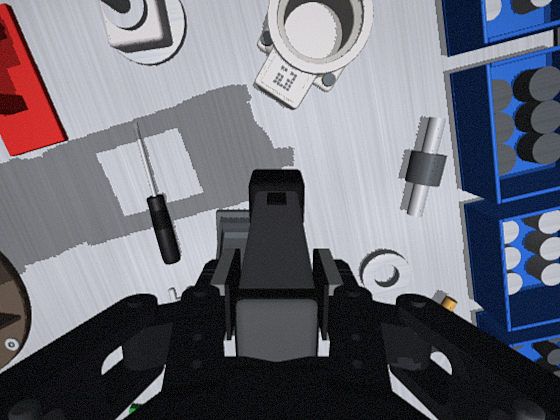

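The wrist view shows the plate's dotted mark at (77,285), with the network at (76,282). That gives the plate at (0.591, 0.180, 0.082), matching the given 82 mm height. I'll go over it at 4 cm.

Call:
jog_arm(increments=[[255,[0,0.02,0.001],0],[255,[0,0.06,0.004],0],[255,[0,0.11,0.007],0],[255,[0.01,0.16,0.01],0],[255,[0.03,0.2,0.013],0],[255,[0.05,0.23,0.016],0],[255,[0.065,0.248,0.017],0],[255,[0.075,0.253,0.017],0]])

```text
time: 14.6
ee_pos: [0.5892, 0.174, 0.2695]
orientation: [0.086, 0.702, -0.086, 0.701]
wrist_force: [-0.5, 0.5, -2.9]
gripper_width: 0.382
```

```bash
python3 - <<'E'
from h import *
grab('wrist');st=telemetry.get_state();im,d,P=grab('wrist','w10.png');held(P,st)
i2,_,P2=grab('scene'); print(st['ee_pos'],st['time'])
cv2.imwrite('pics/s6.png',np.hstack([cv2.resize(i2[200:380,230:410],(420,420)),im[:420,120:430]])[:,:,::-1])
for n,PP in (('scene',P2),):
    for t in ('plate','wand_nose'):
        for o in vision.mark_of(t,n)[:2]:
            v,u=[int(round(x)) for x in o['pixel']]; print(t,round(o['conf'],2),v,u,PP[min(v,419),min(u,559)].round(4))
plan([.5893,.1731,.27],-14)
E
```

```text
x -0.06 4255 y -0.0118 z -0.0
x -0.04 1256 y -0.0013 z 0.0
x -0.02 892 y 0.0005 z 0.0
x 0.0 636 y 0.0024 z 0.0001
x 0.02 489 y 0.0042 z 0.0002
x 0.04 387 y 0.0061 z 0.0002
x 0.06 330 y 0.0089 z -0.0001
x 0.08 392 y 0.0113 z 0.0004
x 0.1 193 y 0.0175 z -0.0004
x 0.12 159 y 0.0194 z -0.0004
x 0.16 919 y 0.0653 z -0.0033
x 0.18 1430 y 0.0909 z 0.0006
[0.58889247 0.17356184 0.26903176] 14.65
plate 0.92 308 314 [0.6112 0.1882 0.1365]
wand_nose 0.57 300 315 [0.6068 0.1833 0.1699]
pos [0.5895 0.1724 0.2713] jaw -14.1 shift [ 0.0032  0.0015 -0.0009] spin -0.0003 dist 0.001 t 14.85 q6 0.48 w 0.382
```

View pics/s6.png

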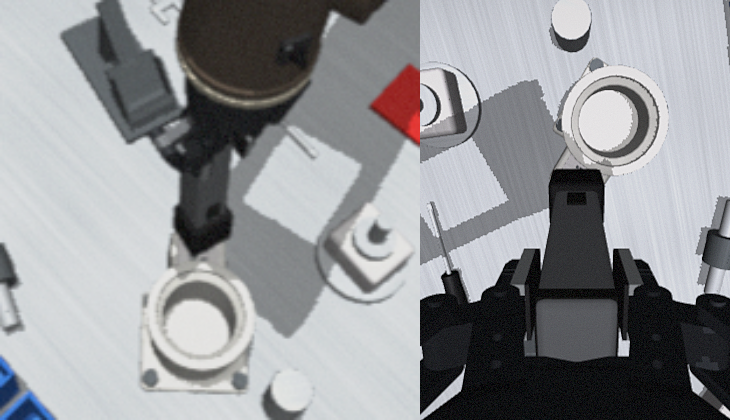

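Call:
jog_arm(increments=[[255,[0,0,0],0],[255,[0,0,0],0],[255,[0,0,0],0],[255,[0,0,0],0],[255,[0,0,0],0],[255,[0,0,0],0],[255,[0,0,0],0],[255,[0,0,0],0]])

```text
time: 15.52
ee_pos: [0.5895, 0.1731, 0.271]
orientation: [0.086, 0.702, -0.086, 0.702]
wrist_force: [-0.2, -0.8, -2.8]
gripper_width: 0.382
```

Call:
jog_arm(increments=[[255,[0,0,0],0],[255,[0,0,0],0],[255,[0,0,0],0],[255,[0,0,0],0],[255,[0,0,0],0],[255,[0,0,0],0],[255,[0,0,0],0],[255,[0,0,0],0]])

```text
time: 16.18
ee_pos: [0.5895, 0.1731, 0.271]
orientation: [0.086, 0.702, -0.086, 0.702]
wrist_force: [-0.5, -0.8, -2.4]
gripper_width: 0.383
```

Call:
jog_arm(increments=[[255,[0,0,0],0],[255,[0,0,0],0],[255,[0,0,0],0],[255,[0,0,0],0],[255,[0,0,0],0],[255,[0,0,0],0],[255,[0,0,0],0],[255,[0,0,0],0]])

```text
time: 16.85
ee_pos: [0.5895, 0.1731, 0.271]
orientation: [0.086, 0.702, -0.086, 0.702]
wrist_force: [-0.4, -0.0, -2.5]
gripper_width: 0.383
```

```bash
python3 - <<'E'
from h import *
st=telemetry.get_state();im,d,P=grab('wrist');held(P,st)
print(st['ee_pos'],st['time'])
# boss sides visible beside the head: points at boss height
q=P.reshape(-1,3); w=q[(np.hypot(q[:,0]-.591,q[:,1]-.18)<.045)&(q[:,2]>.076)&(q[:,2]<.088)]; print(len(w),w.min(0),w.max(0))
plan([.4662,-.11,.30],-14)
E
```

```text
x -0.06 4265 y -0.0118 z -0.0
x -0.04 1260 y -0.0013 z 0.0
x -0.02 875 y 0.0006 z 0.0001
x 0.0 650 y 0.0024 z 0.0001
x 0.02 477 y 0.0042 z 0.0002
x 0.04 394 y 0.006 z -0.0001
x 0.06 325 y 0.0089 z -0.0004
x 0.08 393 y 0.0112 z 0.0003
x 0.1 194 y 0.0174 z 0.0004
x 0.12 155 y 0.0193 z -0.0004
x 0.16 873 y 0.0653 z -0.0033
x 0.18 878 y 0.0583 z -0.0004
[0.58949542 0.17310141 0.27098505] 16.85
799 [0.56153506 0.16405759 0.07613296] [0.63564194 0.22414678 0.08797412]
pos [0.5895 0.1731 0.271 ] jaw -14.0 shift [-0.0725 -0.7614 -0.1276] spin -0.0001 dist 0.31 t 16.9 q6 0.48 w 0.383
```

Held for 2 s, motionless, 5° off vertical and on axis. I'll go back above the cradle pocket.

Call:
jog_arm(increments=[[255,[-0.04,0,0],0],[255,[-0.07,-0.03,-0.008],0],[255,[-0.08,-0.08,-0.02],0],[255,[-0.08,-0.14,-0.036],0],[255,[-0.08,-0.21,-0.053],0],[255,[-0.08,-0.28,-0.071],0],[255,[-0.08,-0.35,-0.089],0],[255,[-0.08,-0.41,-0.104],0]])

```text
time: 17.57
ee_pos: [0.508, 0.0223, 0.3035]
orientation: [0.086, 0.702, -0.086, 0.702]
wrist_force: [0.5, -0.4, -1.6]
gripper_width: 0.379
```

Call:
jog_arm(increments=[[255,[0,-0.04,-0.01],0],[255,[0,-0.07,-0.018],0],[255,[0,-0.09,-0.023],0],[255,[0.03,-0.102,-0.026],0],[255,[0.07,-0.102,-0.026],0],[255,[0.11,-0.102,-0.026],0],[255,[0.14,-0.102,-0.026],0],[255,[0.15,-0.102,-0.026],0]])

```text
time: 18.23
ee_pos: [0.4887, -0.0128, 0.2415]
orientation: [0.086, 0.703, -0.086, 0.701]
wrist_force: [-1.4, 0.5, -3.1]
gripper_width: 0.379
```

```bash
python3 - <<'E'
from h import *
grab('wrist');st=telemetry.get_state();im,d,P=grab('wrist','w11.png');held(P,st);print(st['ee_pos'],st['time'])
X,b,Z=wandtilt(P); k=(X>.06)&(X<.1)&(Z>.012)&(Z<.024)&(abs(b)<.045); print('walls b',np.percentile(b[k],[2,20,50,80,98]) if k.sum()>20 else k.sum())
k=(X>.055)&(X<.125)&(abs(Z)<.006)&(abs(b)<.05); print('floor b',np.percentile(b[k],[1,99]) if k.sum()>20 else k.sum())
plan([.4893,-.0132,.2077],-14)
E
```

```text
x -0.06 4274 y -0.0118 z -0.0
x -0.04 1249 y -0.0013 z -0.0
x -0.02 882 y 0.0006 z 0.0001
x 0.0 645 y 0.0024 z 0.0001
x 0.02 482 y 0.0042 z 0.0002
x 0.04 384 y 0.006 z 0.0002
x 0.06 332 y 0.0089 z -0.0004
x 0.08 392 y 0.0112 z 0.0003
x 0.1 196 y 0.0174 z 0.0004
x 0.12 154 y 0.0194 z 0.0005
[ 0.48877816 -0.01274156  0.24165411] 18.2833
walls b [-0.03150611 -0.03012679 -0.0276903   0.02854358  0.02994764]
floor b [-0.03996956  0.03836401]
pos [ 0.4892 -0.0128  0.2426] jaw -14.0 shift [ 0.0873 -0.001   0.0005] spin -0.0 dist 0.035 t 18.3333 q6 0.16 w 0.382
```

Call:
jog_arm(increments=[[255,[0.04,0,-0.004],0],[255,[0.07,0,-0.004],0],[255,[0.085,0,-0.004],0],[255,[0.1,-0.02,-0.004],0],[255,[0.115,-0.043,-0.004],0],[255,[0.13,-0.065,-0.004],0],[255,[0.145,-0.087,-0.004],0],[255,[0.157,-0.105,-0.004],0]])

```text
time: 19.0
ee_pos: [0.4782, -0.054, 0.1805]
orientation: [0.086, 0.701, -0.086, 0.702]
wrist_force: [1.2, 1.8, 3.8]
gripper_width: 0.381
```

```bash
cat > prof.py <<'E'
from h import *
st=telemetry.get_state();im,d,P=grab('wrist');print(st['ee_pos'].round(4),st['time'],st['wrist_force'].round(1),st['gripper_width'])
M=R.from_quat(st['orientation']).as_matrix(); L=(P.reshape(-1,3)-st['ee_pos'])@M
k=(np.abs(L[:,2])<.012)&(L[:,0]<.02)&(L[:,0]>-.03)&(L[:,1]>-.03)&(L[:,1]<.1)
f=np.polyfit(L[k,0],L[k,1],1); print('handle: y=%.4f+%.3fx, deg from vertical %.1f'%(f[1],f[0],np.degrees(np.arctan(f[0]))))
X,b,Z=wandtilt(P); k=(abs(b)<.012)&(Z>.005)&(Z<.13)&(X>-.14)&(X<.13)
for a in np.arange(-.14,.13,.02):
    s=k&(X>a)&(X<a+.02)
    if s.sum()>20: print('X',a.round(2),s.sum(),'Z',np.median(Z[s]).round(4))
E
python3 prof.py
```

```text
[ 0.4782 -0.054   0.1805] 19.0 [1.2 1.8 3.8] 0.38120930953300886
handle: y=0.0193+0.465x, deg from vertical 24.9
X -0.1 3002 Z 0.0927
X -0.08 2187 Z 0.0962
X -0.06 1608 Z 0.0889
X -0.04 1195 Z 0.0815
X -0.02 923 Z 0.0742
X 0.0 715 Z 0.0669
X 0.02 628 Z 0.0611
X 0.04 607 Z 0.0526
X 0.06 407 Z 0.0516
X 0.08 325 Z 0.0439
```

Call:
jog_arm(increments=[[255,[0.017,-0.017,0],0],[255,[0.034,-0.034,0],0],[255,[0.051,-0.051,0],0],[255,[0.066,-0.066,0],0],[255,[0.08,-0.08,0],0],[255,[0.09,-0.09,0],0],[255,[0.1,-0.1,0],0],[255,[0.1,-0.1,0],0]])

```text
time: 19.72
ee_pos: [0.4691, -0.0948, 0.1412]
orientation: [0.085, 0.701, -0.087, 0.703]
wrist_force: [-4.1, -15.4, 28.8]
gripper_width: 0.381
```

```bash
python3 prof.py
```

```text
[ 0.4691 -0.0948  0.1412] 19.7167 [ -4.1 -15.4  28.8] 0.3808872460487907
handle: y=0.0390+0.945x, deg from vertical 43.4
X -0.14 2351 Z 0.102
X -0.12 6852 Z 0.096
X -0.1 3168 Z 0.0408
X -0.08 2493 Z 0.0401
X -0.06 2015 Z 0.0395
X -0.04 1659 Z 0.0389
X -0.02 1379 Z 0.0382
X 0.0 1229 Z 0.0379
X 0.02 916 Z 0.0381
X 0.04 1176 Z 0.0398
X 0.06 758 Z 0.0418
X 0.08 500 Z 0.0412
```

Call:
jog_arm(increments=[[255,[0,-0.006,0],0],[255,[0,-0.01,0],0],[255,[0,-0.01,0],0],[150,[0,-0.01,0],0],[110,[0,-0.01,0],0],[60,[0,-0.01,0],0],[60,[0,-0.01,0],0],[60,[0,-0.01,0],0]])

```text
time: 20.43
ee_pos: [0.4668, -0.0959, 0.14]
orientation: [0.086, 0.702, -0.086, 0.702]
wrist_force: [0.1, -0.9, -0.3]
gripper_width: 0.763
```

```bash
python3 prof.py; python3 - <<'E'
from h import *
im,d,P=grab('wrist','w12.png');seat(P)
E
```

```text
[ 0.4668 -0.0959  0.14  ] 20.4333 [ 0.1 -0.9 -0.3] 0.7633365260741958
handle: y=0.0368+1.004x, deg from vertical 45.1
X -0.14 2801 Z 0.0995
X -0.12 5946 Z 0.0927
X -0.1 2985 Z 0.0351
X -0.08 2433 Z 0.035
X -0.06 2003 Z 0.035
X -0.04 1651 Z 0.035
X -0.02 1399 Z 0.0351
X 0.0 1250 Z 0.0353
X 0.02 955 Z 0.0358
X 0.04 1216 Z 0.0396
X 0.06 784 Z 0.0412
X 0.08 498 Z 0.0412
-0.105 1896 topZ 0.0349 y [-0.0342  0.0344]
-0.09 1719 topZ 0.035 y [-0.0339  0.0338]
-0.075 1483 topZ 0.035 y [-0.0333  0.0333]
-0.06 1267 topZ 0.035 y [-0.0164  0.0158]
-0.045 1102 topZ 0.035 y [-0.0164  0.0157]
-0.03 972 topZ 0.035 y [-0.0166  0.0155]
-0.015 854 topZ 0.035 y [-0.0166  0.0155]
0.0 816 topZ 0.0354 y [-0.0165  0.0155]
0.015 672 topZ 0.0369 y [-0.0168  0.0153]
0.03 495 topZ 0.0352 y [-0.0168  0.0153]
0.045 863 topZ 0.0402 y [-0.0225  0.0208]
0.06 493 topZ 0.0412 y [-0.0225  0.0206]
0.075 458 topZ 0.0413 y [-0.0227  0.0204]
0.09 118 topZ 0.0411 y [-0.022   0.0203]
```

Call:
jog_arm(increments=[[30,[0,0,0],0],[0,[-0.03,0,0],0],[0,[-0.08,0,0],0],[0,[-0.14,0,0],0],[0,[-0.2,0,0],0],[0,[-0.25,0,0],0],[0,[-0.28,0,0],0],[0,[-0.28,0,0],0]])

```text
time: 21.2
ee_pos: [0.4684, -0.0963, 0.2547]
orientation: [0.086, 0.7, -0.086, 0.703]
wrist_force: [0.4, 0.2, 0.9]
gripper_width: 0.999
```

```bash
python3 - <<'E'
from h import *
i2,_,P2=grab('scene');im,d,P=grab('wrist')
seat(P);X,b,Z=wandtilt(P);k=(np.abs(b)<.012)&(Z>.038)&(Z<.046)&(X>.03)&(X<.13);print('head top x range',np.percentile(X[k],[1,99]))
cv2.imwrite('pics/end.png',np.hstack([cv2.resize(i2[100:400,170:410],(336,420)),im[:,100:460]])[:,:,::-1]); st=telemetry.get_state();print(st['time'],st['wrist_force'],st['dq'].round(3))
E
```

```text
-0.105 594 topZ 0.0348 y [-0.0166  0.0159]
-0.09 481 topZ 0.0349 y [-0.0168  0.0158]
-0.075 446 topZ 0.035 y [-0.0166  0.016 ]
-0.06 409 topZ 0.035 y [-0.0167  0.0157]
-0.045 373 topZ 0.035 y [-0.0168  0.0156]
-0.03 347 topZ 0.035 y [-0.0167  0.0157]
-0.015 309 topZ 0.035 y [-0.0169  0.0154]
0.0 323 topZ 0.0353 y [-0.017   0.0154]
0.015 282 topZ 0.0368 y [-0.0168  0.0152]
0.03 214 topZ 0.0352 y [-0.0174  0.0156]
0.045 351 topZ 0.0405 y [-0.0229  0.0207]
0.06 224 topZ 0.0411 y [-0.023   0.0207]
0.075 210 topZ 0.0411 y [-0.0225  0.0204]
0.09 53 topZ 0.041 y [-0.0226  0.0206]
head top x range [0.04707504 0.09304868]
21.3 [-0.5888917   0.45510424 -0.47683179] [ 0.     0.02   0.019  0.001 -0.007 -0.001]
```

View pics/end.png

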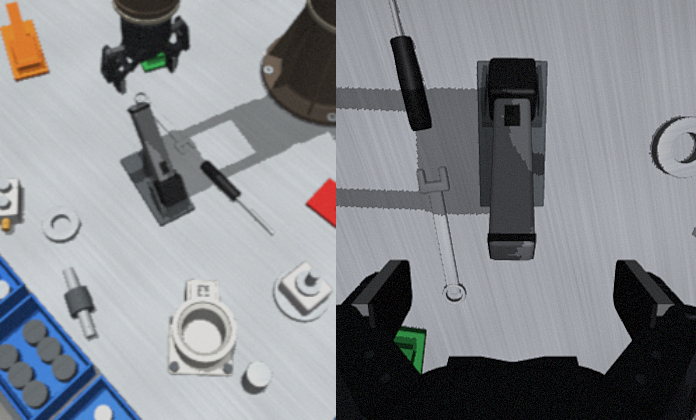

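The reader lies in the grey cradle with its nose low at the pocket (wrist crop (90,512)). The jaws are open and well clear, and the housing and bystanders are unmoved. Handing in.

```bash
python3 -c "
from rig import hand_in; print(hand_in())"
```

```text
the job is handed in; nothing more can be done
None
```

I seated the reader in the grey cradle and let go. I then took it by the tail, held it over the mark plate and put it back in the cradle. I handed the job in at about 21 s of robot time; the interface reports no verdict.

- **Turning it down:** the grip was too firm for the reader to swing by itself. I turned it down by pressing its head against the cradle's upper rear edge, and tilted it back on the pocket floor.
- **Over the plate:** I held it there for about 2 s, roughly 4 cm above the plate and about 5° off upright. By my measurements its axis passed within a few mm of the plate's middle. No contact showed in the wrist force.
- **Back in the cradle:** it lies at 45°, under 1 mm off centre by the last view. It rests on the floor within the measuring error, about 3–4 mm up-slope of the exact seat, which is inside the limits. The fingers are open and clear, about 10 cm above.
- **Other parts:** the housing and the other parts in the last view look unmoved.

**Checks that disagreed:**
- While being turned down, the reader slid about 17 mm across the pads, which left only half the pad overlap. It drifted from 3.7° to 5.2° off upright while being carried, then stayed steady.
- Separate estimates of the plate's position differed by up to about 14 mm. I used the close wrist-camera value.

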